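# Prove the angle gauge on the stud block

### The job

First clear the two strays off the stud block: put the small vial in the square vial box and the stopper in the round dish. Then lift the angle gauge by its grip from the wooden offcut, set the middle of its sole gently on top of the uneven stud and rock it until the swinging pointer settles on the mark. Finish like that, still holding the gauge steady on the stud with the pointer on the mark, only the stud and your grip bearing it; leave the bottle, the pot and the slide case alone.

Things in the scene. Friction and masses are not known exactly. Their poses are not given: they have to be found in the camera images.
- gauge: angle gauge, upright on the offcut (underside 38 mm above the bench), about 0.34 kg, varies. Origin: centre of its sole's underside; z up, x through the dial's thickness, y along the sole. Sole 34 (x) by 120 (y) by 10 mm; white disc dial 62 mm radius, 12 mm thick, centred 76 mm up; black grip on top. Both faces alike, pointers and marks within 10 mm of the mid-plane
- gauge_grip (a point): middle of the gauge's black grip, on its midline 162 mm above the sole's underside. The grip is 20 mm (x) by 34 mm (y), from 135 to 183 mm up: pinch it across x here. The gauge can turn a little in the fingers when its sole meets the stud: grip firmly (about 40 N) and watch the pointer
- pointer (a joint): dark pointer hanging freely on the dial about the gauge's x, pivot 76 mm above the sole's underside, 4 mm wide. Hangs plumb, settles in about 1 s. Radians relative to the gauge: 0 = along its -z, positive = tip towards its +y. Leaning the gauge's top towards its +y by an angle a makes it read +a
- mark (a joint): black mark near the rim of the dial, 8 mm wide (along the rim), 50 to 61 mm from the pivot; the same on both faces. Radians, measured as the pointer is; set somewhere between 0.15 and 0.40, does not move during the job. The pointer is on the mark when both joints read the same
- pointer_tip (a point): tip of the pointer, 50 mm from the pivot, in the dial's mid-plane
- mark_spot (a point): middle of the inner edge of the mark, 50 mm from the pivot, in the dial's mid-plane
- sole_left (a point): end of the underside of the gauge's sole, at y = +60 mm in the gauge's frame
- sole_right (a point): the other end of the underside of the sole, at y = -60 mm
- stud_block: fixed grey-painted steel plate 110 (x) by 220 (y) by 12 mm lying on the bench with the stud at its middle. Origin: centre of its underside; z up. The strays stand on it at either end, about 70 mm from the stud along its y
- stud: fixed steel stud on the middle of the block; origin at its foot, 12 mm above the bench, axes as the block's. Uneven top: a crown (sphere, radius 14 mm, top 60 mm above the bench) and, 16 mm to +y, a shoulder (sphere, radius 9 mm, top 55 mm). A sole along y sloping down to +y rests on the crown below 0.31 rad, on the shoulder if steeper
- stud_top (a point): topmost point of the stud's crown, 60 mm above the bench
- offcut: fixed pale wooden offcut 90 (x) by 160 (y) by 38 mm, on which the gauge stands. Origin: centre of its underside
- vial: small white plastic vial with a cap, upright on one end of the stud block: 24 mm diameter, 56 mm tall, the cap 23 mm wide. Origin: centre of its underside, which starts 12 mm above the bench
- vial_center (a point): middle of the vial, 28 mm above its underside
- stopper: short white plastic stopper, upright on the other end of the stud block: 27 mm tall, 24 mm diameter in the lower 12 mm and a wider head of 30 mm diameter above. Origin: centre of its underside, which starts 12 mm above the bench
- stopper_center (a point): middle of the stopper, 13.5 mm above its underside
- vial_box: fixed grey square open box for vials, 120 by 120 by 50 mm, walls 4 mm, floor about 4 mm. Origin: centre of its underside
- stopper_dish: fixed grey round open dish for stoppers, 58 mm rim radius, 32 mm high, floor about 5 mm. Origin: centre of its underside
- reagent_bottle: brown bottle, 52 mm diameter, 110 mm tall, loose; a bystander. Origin: centre of its underside
- pot: white jar, 48 mm diameter, 55 mm tall, loose; a bystander. Origin: centre of its underside
- slide_case: flat blue case, 85 by 120 by 32 mm, loose; a bystander. Origin: centre of its underside

How it is judged (in metres and radians):
On the way, in this order (a step that is already met when the one before it is completed fails the run):
1. the vial lies in the vial box and the stopper in the dish, both let go, the gauge still on the offcut (x of vial_center in the frame of vial_box between -0.056 and 0.056 m and y of vial_center in the frame of vial_box between -0.056 and 0.056 m and z of vial_center in the frame of vial_box between 0 and 0.048 m and horizontal distance between stopper_center and stopper_dish below 0.05 m and z of stopper_center in the frame of stopper_dish between 0 and 0.034 m and contact force between the fingers and vial below 0.05 N and contact force between the fingers and stopper below 0.05 N and distance of gauge from where it was at the start of the episode below 0.02 m), for 0.2 s.
2. the gauge is lifted by the fingers from the offcut (contact force between gauge and offcut below 0.01 N and contact force between the fingers and gauge above 1 N and distance of gauge from where it was at the start of the episode above 0.03 m), for 0.2 s.
At the end, for the whole second after the job is handed in: Fingers hold the gauge (>1 N), sole on the stud (>0.3 N), its middle within 25 mm of the crown top, both ends 5 mm clear of the plate; pointer tip within 4 mm of the mark's middle, under 0.25 rad/s; gauge still (<20 mm/s). Vial in its box and stopper in its dish, let go, at rest (x of vial_center in the frame of vial_box between -0.056 and 0.056 m and y of vial_center in the frame of vial_box between -0.056 and 0.056 m and z of vial_center in the frame of vial_box between 0 and 0.048 m and horizontal distance between stopper_center and stopper_dish below 0.05 m and z of stopper_center in the frame of stopper_dish between 0 and 0.034 m and contact force between the fingers and vial below 0.05 N and contact force between the fingers and stopper below 0.05 N and linear speed of each of vial, stopper below 0.05 m/s and distance between pointer_tip and mark_spot below 0.004 m and velocity of joint pointer between -0.25 and 0.25 rad/s and contact force between gauge and stud above 0.3 N and contact force between the fingers and gauge above 1 N and z of each of sole_left, sole_right in the frame of stud_block above 0.017 m and distance between gauge and stud_top below 0.025 m and linear speed of gauge below 0.02 m/s); the arm keeps its last pose, push and grip.
It fails at once if the gauge is pressed on the stud with more than 40 N (contact force between gauge and stud above 40 N).
It fails at once if the brown bottle is moved by more than 30 mm (distance of reagent_bottle from where it was at the start of the episode above 0.03 m).
It fails at once if the white pot is moved by more than 30 mm (distance of pot from where it was at the start of the episode above 0.03 m).
It fails at once if the slide case is moved by more than 30 mm (distance of slide_case from where it was at the start of the episode above 0.03 m).
It also fails if it takes over 69 s, if anything falls off the work surface, if the arm or the gripper's body presses on something with over 40 N, if the wrist force passes 120 N, or if a joint passes its speed limit or range.

### The arm

A 6-joint arm with a two-finger parallel gripper is mounted at the origin on the work surface. World frame = base frame: x ahead of the robot, y to its left, z up, the work surface at z = 0. Lengths are in mm, angles in rad, forces in N, time in s.
With the tool pointing down it reaches from about 300 to 750 mm from the base axis. Payload 8.5 kg.
Tool frame: the origin (TCP) lies at the very end of the fingers, on their centre line; the grasp point (between the pads) lies 19 mm behind it; y points along the fingers, z is the direction in which the jaws open and shut, and the axes are right-handed (so a half turn about y gives the same grasp; the last joint's range is limited). The gripper opens to 88 mm and grips with 3 to 60 N. Pads are 18 mm wide; open, the fingers measure 123 mm over their backs; the gripper's body (75 mm by 187 mm) begins 45 mm behind the grasp point.
Start: joints at [1.051, 0.381, 1.297, -0, 1.464, -0.215], TCP at [165.048, 524.633, 238.748] pointing down, gripper open.
Joint ranges: [-3.11, 3.11], [-0.89, 2.33], [0.22, 2.48], [-1.42, 4.56], [0.17, 2.85], [-2.88, 2.88]. Speed limits (rad/s): [2.39, 2.39, 3.14, 3.14, 3.14, 3.14].

### API

Orientations are given as a 3x3 rotation matrix whose columns are the frame's x, y, z axes.
In Python, from station import r, optics gives the robot as it stands.
- The arm moves only by the tool arm_command, never from a script. Its argument "rows" is one flat list of numbers, 7 for each row, row after row: the closure, from 0 (fully open) to 1 (shut), then the shift along the tool's x, y, z in mm, then the turn, a rotation vector about the tool's x, y, z in rad. A call has 1 to 10 rows; each row is the pose to reach, as a shift and turn from the pose measured when the call began, along the tool's axes at that moment; what a row does not reach only later rows make up. A row lasts 1/8 s, in which the tool goes at most 62.5 mm and 10.7 degrees, less where a joint would pass 70% of its speed; a pose out of reach is approached as far as the arm can. A call with a gripper value outside its range is refused whole. The fingers move at their own pace and stop on an object; "force" is the grip in N (left out, the last holds). Time passes only in rows, so rows that repeat a pose let the fingers close. It gives the time, the measured TCP pose, the force and the opening at its end, in the units of the state.
- r.sense(): the state, without advancing time (a new reading comes with each control period).
- optics.get_image(name): name is "scene" or "top" or "wrist"; returns a dict with "img" (384x512x3 uint8, red, green, blue), "camera_matrix" (3x3 intrinsics, pixels), "D" ([k1, k2, p1, p2, k3] as OpenCV has them; the pictures are not rectified), "cam_to_world" (4x4, takes a point from camera to world coordinates). Camera axes: x right, y down, z forward; pixel columns grow to the right and rows downward; lengths in mm; the calibration is good to about 2 mm. A picture is of the moment at which its call begins. There is no depth.
- r.close_job(): hands the job in, once; it reports no verdict.
The state is a dict: "time_s": time; "joints": joint angles; "dq": joint speeds; "effort": joint torques, N m; "tcp_pos": TCP position; "orientation": TCP orientation; "force": force on the tool from outside, world axes, zero at the start; "wrist_torque": the same for the moment, N m; "grip_width": finger opening in mm.
Only numpy, scipy, OpenCV 4.12 (cv2) and the standard library are available. Lean on these libraries where they do the work, as an engineer would, in place of code of your own. Each camera call takes 0.05 s, during which the arm holds its last target.

## Working session

There is one attempt and no reset: what is moved stays moved. The work goes in short steps, Python scripts to look and compute and a tool call to move; the robot and the scene stay as the last step left them, time stands still between calls to the robot, and variables do not carry over. Pictures are saved under pics/ and viewed, and the job is handed in when it is done.

Besides the shell and the picture viewer there is one more tool, called after "Emit:" by a JSON object that holds its "method" and its "body". arm_command: Moves the arm, as the interface text tells. Its arguments: {"type":"object","properties":{"rows":{"type":"array"},"force":{"type":"number"}},"required":["rows"]}

```bash
mkdir -p pics
python3 - <<'E'
from station import r, optics
import cv2
s=r.sense()
for k,v in s.items(): print(k,v)
for n in("scene","top","wrist"):
    d=optics.get_image(n); cv2.imwrite(f"pics/{n}0.png",d["img"][:,:,::-1]); print(n,d["camera_matrix"],d["D"],d["cam_to_world"])
E
```

```text
time_s 0.0
joints [ 1.05065840e+00  3.81178296e-01  1.29821178e+00  3.66528302e-06
  1.46362123e+00 -2.15311060e-01]
dq [ 9.96156949e-04  7.26856570e-06  6.61180498e-04 -8.49126881e-04
 -1.37910815e-03 -7.81629826e-04]
effort [ 5.74611058e-04 -4.37938750e+01 -2.24560994e+01  7.14283716e-02
  3.52459482e-02 -8.45749446e-05]
tcp_pos [164.93964993 524.40138668 238.16380166]
orientation [[ 9.53898703e-01 -7.08236377e-04  3.00127911e-01]
 [-3.00128590e-01 -1.22923246e-03  9.53897960e-01]
 [-3.06658266e-04 -9.99998994e-01 -1.38512523e-03]]
force [-0.33911999  0.21961498 -0.47519202]
wrist_torque [-0.03085085  0.00449189  0.01487941]
grip_width 88.01202886461013
scene [[392.43480301   0.         255.04932487]
 [  0.         392.43480301 191.04165564]
 [  0.           0.           1.        ]] [-0.0400113  0.         0.         0.         0.       ] [[ 2.43904787e-01  6.58085245e-01 -7.12344204e-01  1.36225073e+03]
 [ 9.69748151e-01 -1.57964668e-01  1.86106658e-01 -1.19615799e+02]
 [ 9.94882958e-03 -7.36186779e-01 -6.76705288e-01  8.85758732e+02]
 [ 0.00000000e+00  0.00000000e+00  0.00000000
[... 248 characters left out ...]
1  1.60586350e-01  3.33415197e+02]
 [-9.99946346e-01  4.63368716e-03  9.26468506e-03  8.95235140e+01]
 [-9.88850830e-03 -1.60549144e-01 -9.86978313e-01  1.50820414e+03]
 [ 0.00000000e+00  0.00000000e+00  0.00000000e+00  1.00000000e+00]]
wrist [[290.4258592    0.         254.29523247]
 [  0.         290.4258592  193.2071184 ]
 [  0.           0.           1.        ]] [-0.07598621  0.          0.          0.          0.        ] [[ 3.01005157e-01  9.14212449e-01  2.71314381e-01  9.46165435e+01]
 [ 9.53622365e-01 -2.88407244e-01 -8.61721963e-02  5.46794511e+02]
 [-5.30661721e-04  2.84669737e-01 -9.58625505e-01  3.84197383e+02]
 [ 0.00000000e+00  0.00000000e+00  0.00000000e+00  1.00000000e+00]]
```

View pics/scene0.png

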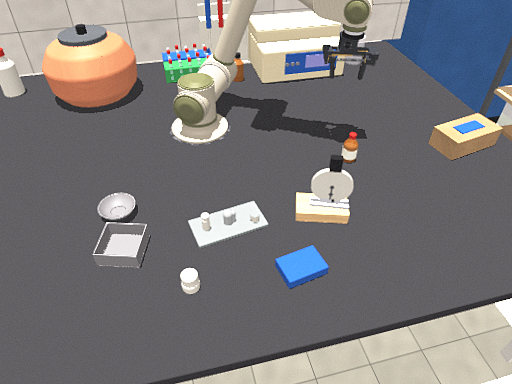

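View pics/top0.png

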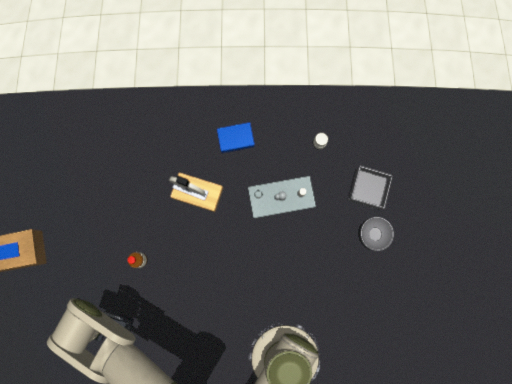

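View pics/wrist0.png

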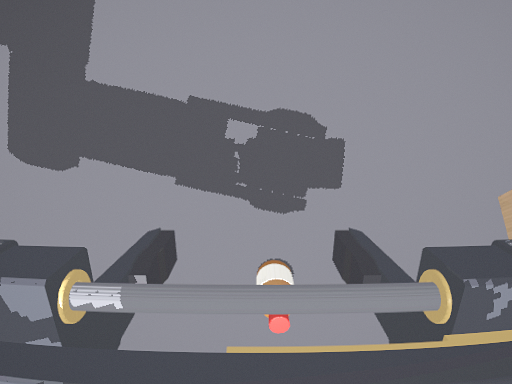

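```bash
cat > h.py <<'E'
import numpy as np, cv2
from station import r, optics
def cam(n):
    return optics.get_image(n)
def ray(d,px):
    K=np.array(d["camera_matrix"]);D=np.array(d["D"])
    u=cv2.undistortPoints(np.array([[px]],float),K,D)[0,0]
    T=np.array(d["cam_to_world"]);v=T[:3,:3]@np.array([u[0],u[1],1.]);return T[:3,3],v
def onz(d,px,z):
    o,v=ray(d,px);return o+v*(z-o[2])/v[2]
def tri(a,b):
    (o1,v1),(o2,v2)=a,b
    v1=v1/np.linalg.norm(v1);v2=v2/np.linalg.norm(v2)
    t=np.linalg.lstsq(np.stack([v1,-v2],1),o2-o1,rcond=None)[0]
    p,q=o1+t[0]*v1,o2+t[1]*v2
    return (p+q)/2,np.linalg.norm(p-q)
def proj(d,P):
    T=np.linalg.inv(np.array(d["cam_to_world"]))
    return cv2.projectPoints(np.atleast_2d(np.array(P,float)),cv2.Rodrigues(T[:3,:3])[0],T[:3,3],np.array(d["camera_matrix"]),np.array(d["D"]))[0][:,0]
def crop(d,x0,y0,w,h,s,fn):
    c=d["img"][y0:y0+h,x0:x0+w,::-1]
    c=cv2.resize(c,None,fx=s,fy=s,interpolation=cv2.INTER_CUBIC).copy()
    st=10 if s<10 else 5
    for x in range(-(-x0//st)*st,x0+w,st): cv2.line(c,(int((x-x0+.5)*s),0),(int((x-x0+.5)*s),6),(0,0,255),1);cv2.putText(c,str(x),(int((x-x0+.5)*s)-10,16),0,.33,(0,0,255))
    for y in range(-(-y0//st)*st,y0+h,st): cv2.line(c,(0,int((y-y0+.5)*s)),(6,int((y-y0+.5)*s)),(0,0,255),1);cv2.putText(c,str(y),(8,int((y-y0+.5)*s)+4),0,.33,(0,0,255))
    cv2.imwrite(fn,c)
E
python3 - <<'E'
from h import *
d=cam("top")
crop(d,165,165,155,60,5,"pics/t1.png")
crop(d,310,120,90,135,4,"pics/t2.png")
s=cam("scene")
crop(s,185,145,175,100,4.5,"pics/s1.png")
E
```

```text
(no output)
```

View pics/t1.png

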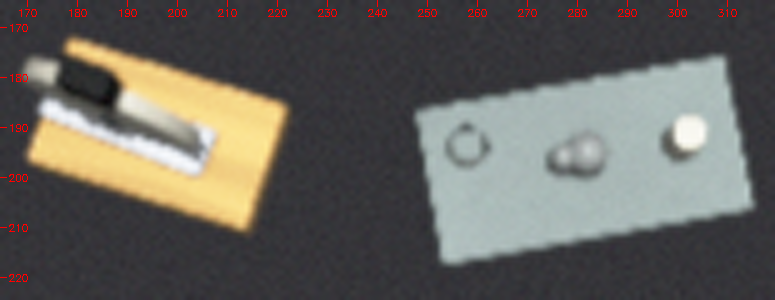

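View pics/t2.png

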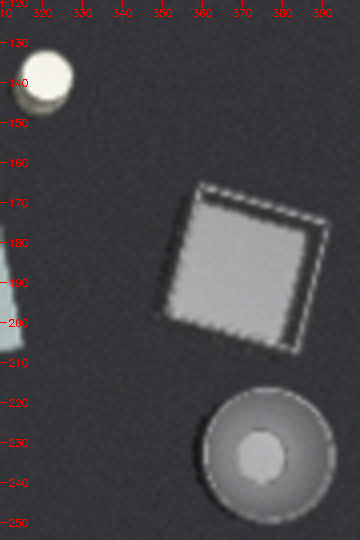

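View pics/s1.png

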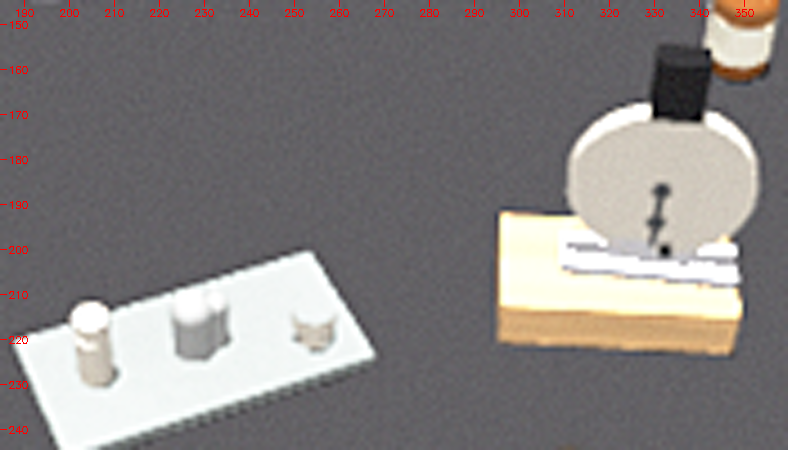

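Run:
```python
from h import *
np.set_printoptions(precision=1,suppress=True)
t=cam("top");s=cam("scene")
print("plate top",[onz(t,p,12) for p in [(247.5,186.5),(309.3,176),(315,206.5),(253,217.5)]])
print("plate scene",[onz(s,p,12) for p in [(188,219.5),(253.5,200.5),(268,223)]])
print("vial tri",tri(ray(t,(302.3,191)),ray(s,(204.5,213))), onz(t,(302.3,191),68))
print("stopper top",onz(t,(258,193.3),39),"scene",onz(s,(254.3,214.5),39))
print("crown",onz(t,(282.3,194.8),58),"shoulder",onz(t,(277,196.3),52))
print("offcut",[onz(t,p,38) for p in [(178.5,172.5),(222,185.5),(214.5,210.5),(170,197)]])
print("sole top ends",[onz(t,p,48) for p in [(207.5,190.5),(204.5,198.5),(173,187)]])
print("grip top",onz(t,(181.8,180.5),221))
print("grip tri",tri(ray(t,(181.8,181)),ray(s,(336,157))))
print("box rim",[onz(t,p,50) for p in [(359.5,165.5),(391,174.5),(383.5,207),(351,198.5)]])
print("dish",onz(t,(376.5,233.3),32), [onz(t,p,32) for p in [(360,233),(393,233)]])
print("dish scene", onz(s,(117,205),32))
print("pot",onz(t,(321,138.5),55),"case",onz(t,(236,137),32),"bottle",onz(t,(137,260),100))
```

```text
plate top [array([589.4, 125.5,  12. ]), array([625.8, -91.4,  12. ]), array([ 517.9, -108.8,   12. ]), array([480.7, 106.6,  12. ])]
plate scene [array([ 519. , -109.2,   12. ]), array([484.8, 104.9,  12. ]), array([590.1, 123.9,  12. ])]
vial tri (array([562.9, -59.9,  72.3]), np.float64(1.1702811277800629)) [563.6 -59.8  68. ]
stopper top [561.   88.9  39. ] scene [571.   85.8  39. ]
crown [552.6   7.   58. ] shoulder [548.4  24.7  52. ]
offcut [array([635.5, 364.5,  38. ]), array([588.9, 212.5,  38. ]), array([502.5, 237.4,  38. ]), array([549.6, 392. ,  38. ])]
sole top ends [array([570.1, 261.1,  48. ]), array([542.5, 271. ,  48. ]), array([582.8, 380.4,  48. ])]
grip top [573.1 319.5 221. ]
grip tri (array([572.5, 320.3, 215.1]), np.float64(0.5488427297640309))
box rim [array([ 654.8, -262.5,   50. ]), array([ 622.9, -372.6,   50. ]), array([ 509.8, -340. ,   50. ]), array([ 539.8, -228. ,   50. ])]
dish [ 421.4 -316.7   32. ] [array([ 423.1, -259. ,   32. ]), array([ 421.6, -375. ,   32. ])]
dish scene [ 425.7 -315.9   32. ]
pot [ 749.8 -130.6   55. ] case [762.9 165.4  32. ] bottle [333.2 484.1 100. ]
```

```bash
cat >> h.py <<'E'
from scipy.spatial.transform import Rotation as R
def tool(ang,lean=0.0):
    # tool z at heading ang (rad), y down; lean: top tilts toward horizontal dir +90deg of z heading (gauge +y)
    z=np.array([np.cos(ang),np.sin(ang),0]);h=np.array([-z[1],z[0],0])
    y=-(np.cos(lean)*np.array([0,0,1])+np.sin(lean)*h)
    return np.stack([np.cross(y,z),y,z],1)
def go(*tg):
    s=r.sense();P=np.array(s["tcp_pos"]);O=np.array(s["orientation"])
    print("t",round(s["time_s"],2),"tcp",P.round(1),"w",round(s["grip_width"],1),"F",np.round(s["force"],1),"q",np.round(s["joints"],2))
    for p,A in tg:
        print("shift",(O.T@(np.array(p)-P)).round(1),"rot",R.from_matrix(O.T@A).as_rotvec().round(4))
E
python3 - <<'E'
from h import *
a=np.radians(9.5)
go(([555,80,180],tool(a)))
E
```

```text
t 0.35 tcp [165.  524.6 238.6] w 87.9 F [-0.2 -0.3 -0.2] q [ 1.05  0.38  1.3   0.    1.46 -0.22]
shift [ 505.4   58.7 -307. ] rot [3.0000e-04 1.1002e+00 1.0000e-04]
```

Emit:
{"method": "arm_command", "body": {"rows": [0.4, 505, 59, -307, 0, 1.1, 0, 0.4, 505, 59, -307, 0, 1.1, 0, 0.4, 505, 59, -307, 0, 1.1, 0, 0.4, 505, 59, -307, 0, 1.1, 0, 0.4, 505, 59, -307, 0, 1.1, 0, 0.4, 505, 59, -307, 0, 1.1, 0, 0.4, 505, 59, -307, 0, 1.1, 0, 0.4, 505, 59, -307, 0, 1.1, 0, 0.4, 505, 59, -307, 0, 1.1, 0, 0.4, 505, 59, -307, 0, 1.1, 0]}}

```text
time_s: 1.6
tcp_pos: [556.2, 77.6, 179.1]
orientation: [[0.163, -0.0, 0.987], [-0.987, -0.0, 0.163], [0.0, -1.0, -0.0]]
force: [-0.3, 1.0, 0.3]
grip_width: 53.0
```

Run:
```python
from h import *
a=np.radians(9.5)
go(([555,80,180],tool(a)))
d=cam("wrist");cv2.imwrite("pics/w1.png",d["img"][:,:,::-1])
s=cam("scene");crop(s,180,190,95,60,8,"pics/s2.png")
```

```text
t 1.6 tcp [556.2  77.6 179.1] w 53.0 F [-0.3  1.   0.3] q [-0.07  0.45  1.36 -0.    1.33 -0.24]
shift [-2.6 -0.9 -0.8] rot [ 0.0005 -0.0023  0.0003]
```

View pics/w1.png

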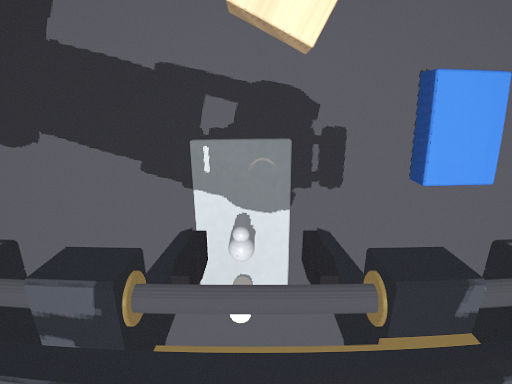

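View pics/s2.png

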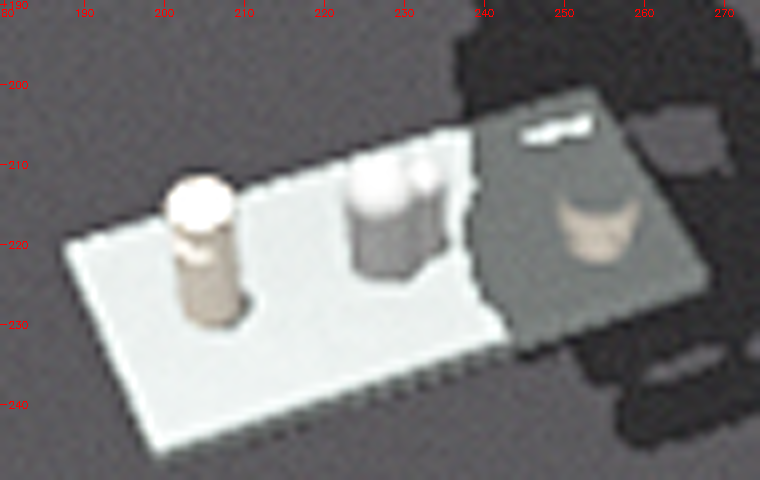

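Run:
```python
from h import *
np.set_printoptions(precision=1,suppress=True)
d=cam("wrist");crop(d,185,130,120,100,6,"pics/w2.png")
s=cam("scene")
print(np.array(d["cam_to_world"])[:3,3])
for p in [(249,167),(276.5,167),(263,158.5)]: print(onz(d,p,39))
for p in [(249.2,215.5),(259.3,214.5),(254.3,218.5)]: print(onz(s,p,39))
print("crown top",onz(d,(242,247),50),onz(d,(241,234),45))
for c in [(565,85),(545,78),(570,85)]: print(c,proj(s,[[*c,12],[*c,39]]),proj(d,[[*c,12],[*c,39]]))
```

```text
[544.  150.5 324.7]
[547.9  92.8  39. ]
[575.1  97.3  39. ]
[560.3 103.5  39. ]
[571.5  70.   39. ]
[574.5 100.3  39. ]
[587.   81.8  39. ]
crown top [553.8   9.8  50. ] [550.7  22.1  45. ]
(565, 85) [[253.5 219.3]
 [253.6 213.1]] [[263.7 171.5]
 [264.5 177.2]]
(545, 78) [[249.7 215.1]
 [249.7 208.9]] [[244.8 174.8]
 [243.9 180.7]]
(570, 85) [[253.9 220.5]
 [254.  214.3]] [[268.2 172.2]
 [269.4 178. ]]
```

View pics/w2.png

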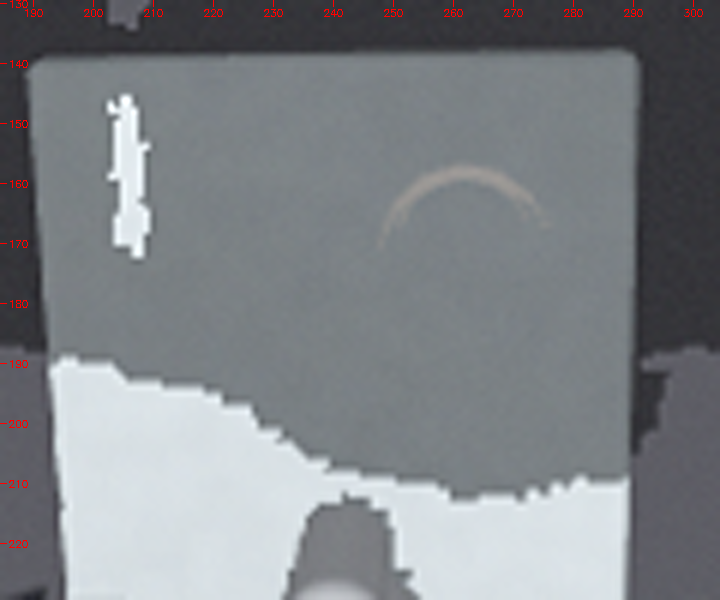

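Run:
```python
from h import *
np.set_printoptions(precision=1,suppress=True)
d=cam("wrist");t=cam("top");a=np.radians(9.5)
print(onz(d,(262,172),24),onz(t,(258,193.5),28))
go(([563,86.5,60],tool(a)),([563,86.5,17],tool(a)))
```

```text
[560.7  89.2  24. ] [562.   88.9  28. ]
t 1.9 tcp [553.9  81.2 179.9] w 52.4 F [-0.2 -0.6  0.4] q [-0.1  0.5  1.4 -0.   1.3 -0.2]
shift [ -3.8 119.9   9.9] rot [0. 0. 0.]
shift [ -3.8 162.9   9.9] rot [0. 0. 0.]
```

Emit:
{"method": "arm_command", "body": {"rows": [0.4, -5.4, 60, 9, 0, 0, 0, 0.4, -5.4, 115, 9, 0, 0, 0, 0.4, -5.4, 145, 9, 0, 0, 0, 0.4, -5.4, 162, 9, 0, 0, 0, 0.4, -5.4, 162, 9, 0, 0, 0, 1, -5.4, 162, 9, 0, 0, 0, 1, -5.4, 162, 9, 0, 0, 0, 1, -5.4, 162, 9, 0, 0, 0, 1, -5.4, 162, 9, 0, 0, 0], "force": 15}}

```text
time_s: 3.02
tcp_pos: [562.2, 88.1, 18.7]
orientation: [[0.166, 0.001, 0.986], [-0.986, 0.0, 0.166], [0.0, -1.0, 0.001]]
force: [-0.8, 1.4, 6.3]
grip_width: 29.3
```

Run:
```python
from h import *
a=np.radians(9.5)
go(([562,88,130],tool(a)),([423,-316.5,130],tool(a)),([423,-316.5,26],tool(a)))
```

```text
t 3.02 tcp [562.2  88.1  18.7] w 29.3 F [-0.8  1.4  6.3] q [-0.05  0.66  1.52  0.    0.96 -0.22]
shift [ 1.000e-01 -1.113e+02 -0.000e+00] rot [-0.0011  0.0013  0.0001]
shift [ 375.8 -111.4 -204.4] rot [-0.0011  0.0013  0.0001]
shift [ 375.8   -7.4 -204.5] rot [-0.0011  0.0013  0.0001]
```

Emit:
{"method": "arm_command", "body": {"rows": [1, 0, -60, 0, 0, 0, 0, 1, 0, -111, 0, 0, 0, 0, 1, 376, -111, -204, 0, 0, 0, 1, 376, -111, -204, 0, 0, 0, 1, 376, -111, -204, 0, 0, 0, 1, 376, -111, -204, 0, 0, 0, 1, 376, -111, -204, 0, 0, 0, 1, 376, -111, -204, 0, 0, 0, 1, 376, -111, -204, 0, 0, 0, 1, 376, -111, -204, 0, 0, 0]}}

```text
time_s: 4.28
tcp_pos: [422.2, -319.5, 129.4]
orientation: [[0.162, 0.001, 0.987], [-0.987, -0.001, 0.162], [0.001, -1.0, 0.001]]
force: [1.1, 1.1, -0.8]
grip_width: 29.5
```

Run:
```python
from h import *
a=np.radians(9.5)
go(([423,-316.5,26],tool(a)),)
s=cam("scene");crop(s,60,140,120,90,6,"pics/s3.png")
d=cam("wrist");cv2.imwrite("pics/w3.png",d["img"][:,:,::-1])
```

```text
t 4.28 tcp [ 422.2 -319.5  129.4] w 29.5 F [ 1.1  1.1 -0.8] q [-0.87  0.45  1.53  0.    1.16 -1.03]
shift [ -2.9 103.4   1.1] rot [-0.0011 -0.0034  0.0008]
```

View pics/s3.png

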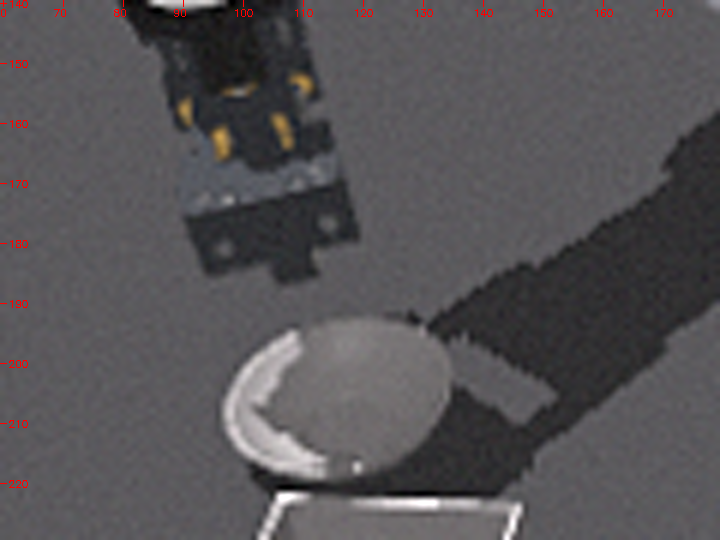

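View pics/w3.png

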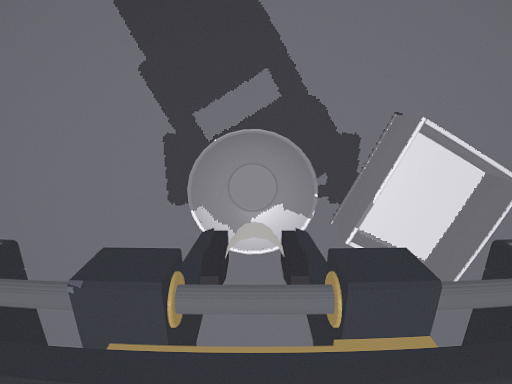

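Emit:
{"method": "arm_command", "body": {"rows": [1, -3, 60, 1, 0, 0, 0, 1, -3, 103, 1, 0, 0, 0, 1, -3, 103, 1, 0, 0, 0, 0.53, -3, 103, 1, 0, 0, 0, 0.53, -3, 103, 1, 0, 0, 0, 0.53, -3, 103, 1, 0, 0, 0, 0.53, -3, 55, 1, 0, 0, 0, 0.53, -3, 0, 1, 0, 0, 0]}}

```text
time_s: 5.38
tcp_pos: [423.4, -312.9, 130.8]
orientation: [[0.165, 0.0, 0.986], [-0.986, 0.002, 0.165], [-0.002, -1.0, 0.0]]
force: [1.0, -0.5, 0.0]
grip_width: 41.7
```

Run:
```python
from h import *
a=np.radians(9.5)
go(([563.5,-60,130],tool(a)),([563.5,-60,27],tool(a)))
s=cam("scene");crop(s,60,140,190,110,4,"pics/s4.png")
```

```text
t 5.38 tcp [ 423.4 -312.9  130.8] w 41.7 F [ 1.  -0.5  0. ] q [-0.86  0.45  1.53  0.    1.16 -1.03]
shift [-226.3    1.2  180. ] rot [-0.0003  0.0002 -0.0016]
shift [-226.1  104.2  179.9] rot [-0.0003  0.0002 -0.0016]
```

View pics/s4.png

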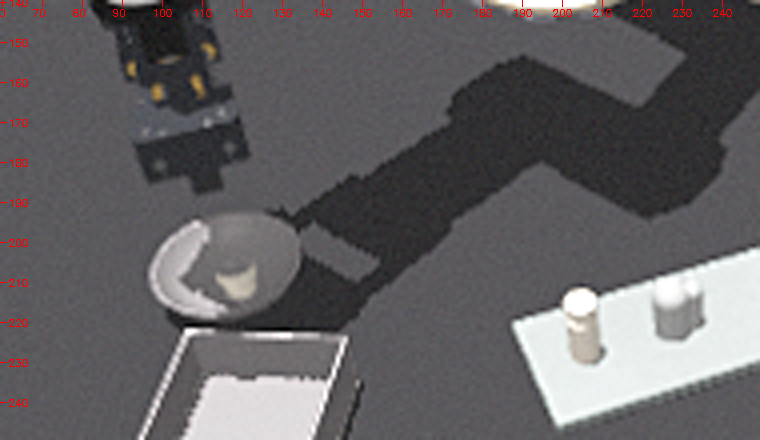

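Emit:
{"method": "arm_command", "body": {"rows": [0.4, -226, 0, 180, 0, 0, 0, 0.4, -226, 0, 180, 0, 0, 0, 0.4, -226, 0, 180, 0, 0, 0, 0.4, -226, 0, 180, 0, 0, 0, 0.4, -226, 0, 180, 0, 0, 0, 0.4, -226, 0, 180, 0, 0, 0, 0.4, -226, 0, 180, 0, 0, 0]}}

```text
time_s: 6.3
tcp_pos: [565.2, -62.8, 137.4]
orientation: [[0.165, 0.008, 0.986], [-0.986, -0.008, 0.165], [0.009, -1.0, 0.007]]
force: [-0.1, 0.3, -0.1]
grip_width: 52.7
```

Run:
```python
from h import *
a=np.radians(9.5)
d=cam("wrist");cv2.imwrite("pics/w4.png",d["img"][:,:,::-1])
s=cam("scene");crop(s,150,130,120,110,5,"pics/s5.png")
go(([563.5,-60,27],tool(a)))
```

```text
t 6.4 tcp [565.1 -63.4 137.4] w 52.6 F [ 0.1  0.5 -1. ] q [-0.32  0.5   1.41 -0.01  1.22 -0.48]
shift [ -4.6 110.4  -1.8] rot [-0.0066 -0.001   0.0091]
```

View pics/w4.png

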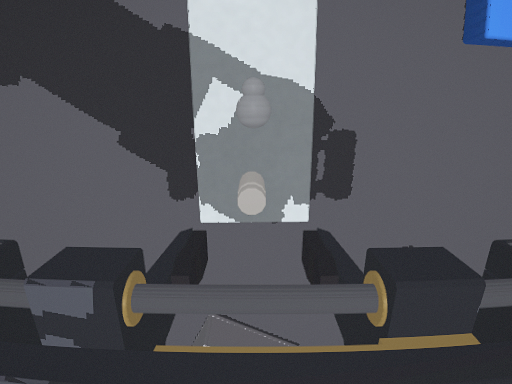

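View pics/s5.png

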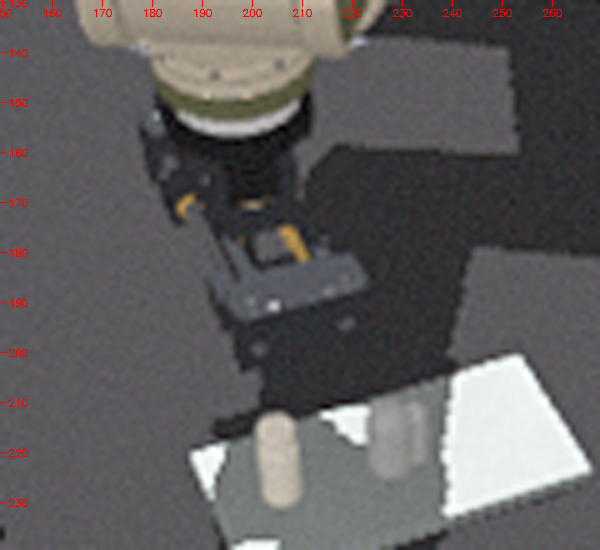

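Run:
```python
from h import *
d=cam("wrist");print(onz(d,(251.7,201),68)); print(onz(d,(253,110),58))
```

```text
[562.84166208 -60.85334463  68.        ]
[552.78588855   6.82194545  58.        ]
```

Emit:
{"method": "arm_command", "body": {"rows": [0.4, -4, 50, -2, 0, 0, 0, 0.4, -4, 90, -2, 0, 0, 0, 0.4, -4, 110, -2, 0, 0, 0, 0.4, -4, 110, -2, 0, 0, 0, 1, -4, 110, -2, 0, 0, 0, 1, -4, 110, -2, 0, 0, 0, 1, -4, 110, -2, 0, 0, 0, 1, -4, 110, -2, 0, 0, 0], "force": 15}}

```text
time_s: 7.45
tcp_pos: [563.6, -60.7, 28.0]
orientation: [[0.164, 0.009, 0.986], [-0.986, -0.008, 0.164], [0.01, -1.0, 0.008]]
force: [-1.7, -0.2, 5.1]
grip_width: 23.2
```

Run:
```python
from h import *
a=np.radians(9.5);b=np.radians(17)
go(([563,-61,150],tool(a)),([582,-300.5,150],tool(b)),([582,-300.5,26],tool(b)))
```

```text
t 7.45 tcp [563.6 -60.7  28. ] w 23.2 F [-1.7 -0.2  5.1] q [-0.31  0.64  1.53 -0.01  0.96 -0.48]
shift [   1.3 -122.     0.3] rot [-0.0075 -0.0011  0.0096]
shift [ 240.7 -119.8  -20.3] rot [-0.0069 -0.132   0.0101]
shift [239.5   4.2 -21.2] rot [-0.0069 -0.132   0.0101]
```

Emit:
{"method": "arm_command", "body": {"rows": [1, 0, -60, 0, 0, 0, 0, 1, 0, -120, 0, 0, 0, 0, 1, 240, -120, -21, 0, 0, 0, 1, 240, -120, -21, 0, 0, 0, 1, 240, -120, -21, 0, 0, 0, 1, 240, -120, -21, 0, 0, 0, 1, 240, -120, -21, 0, 0, 0, 1, 240, -120, -21, 0, 0, 0]}}

```text
time_s: 8.45
tcp_pos: [581.0, -299.2, 149.9]
orientation: [[0.164, 0.008, 0.986], [-0.986, -0.007, 0.164], [0.009, -1.0, 0.007]]
force: [-0.6, 0.8, -0.0]
grip_width: 23.1
```

Run:
```python
from h import *
a=np.radians(9.5)
d=cam("wrist");cv2.imwrite("pics/w5.png",d["img"][:,:,::-1])
go(([582,-300.5,25],tool(a)),)
```

```text
t 8.5 tcp [ 581.2 -298.7  150.1] w 23.5 F [ 0.2  0.3 -0.1] q [-0.66  0.62  1.13 -0.    1.37 -0.82]
shift [  0.8 125.1  -0.4] rot [-0.0072  0.      0.009 ]
```

View pics/w5.png

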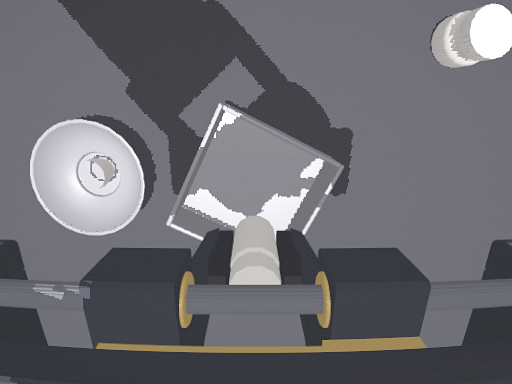

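Emit:
{"method": "arm_command", "body": {"rows": [1, 1, 60, 0, 0, 0, 0, 1, 1, 110, 0, 0, 0, 0, 1, 1, 125, 0, 0, 0, 0, 1, 1, 125, 0, 0, 0, 0, 0.58, 1, 125, 0, 0, 0, 0, 0.58, 1, 125, 0, 0, 0, 0, 0.58, 1, 125, 0, 0, 0, 0, 0.58, 1, 80, 0, 0, 0, 0, 0.58, 1, 20, 0, 0, 0, 0, 0.58, 1, -50, 0, 0, 0, 0]}}

```text
time_s: 9.75
tcp_pos: [580.7, -299.2, 194.7]
orientation: [[0.165, 0.009, 0.986], [-0.986, -0.008, 0.165], [0.009, -1.0, 0.007]]
force: [0.8, -1.1, 0.6]
grip_width: 36.8
```

Run:
```python
from h import *
s=cam("scene");t=cam("top")
crop(s,80,180,100,100,5,"pics/s6.png")
crop(s,290,145,75,85,7,"pics/s7.png")
crop(t,160,160,75,60,9,"pics/t7.png")
b=np.radians(-17)
go(([571,318,300],tool(b)))
```

```text
t 9.85 tcp [ 582.8 -300.6  200.8] w 37.3 F [0.6 0.3 0.4] q [-0.66  0.58  1.06 -0.    1.48 -0.82]
shift [-610.  -109.3   92.3] rot [-0.0209  0.4625  0.0149]
```

View pics/s6.png

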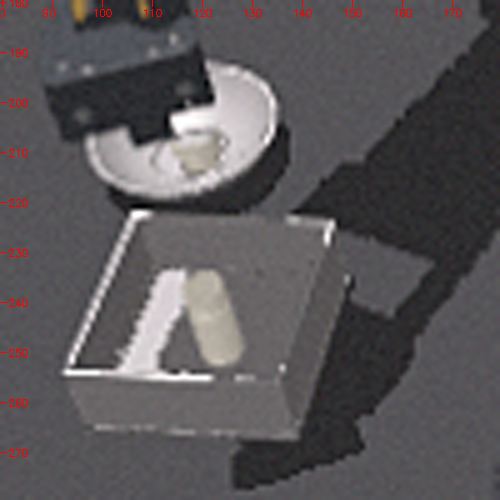

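View pics/s7.png

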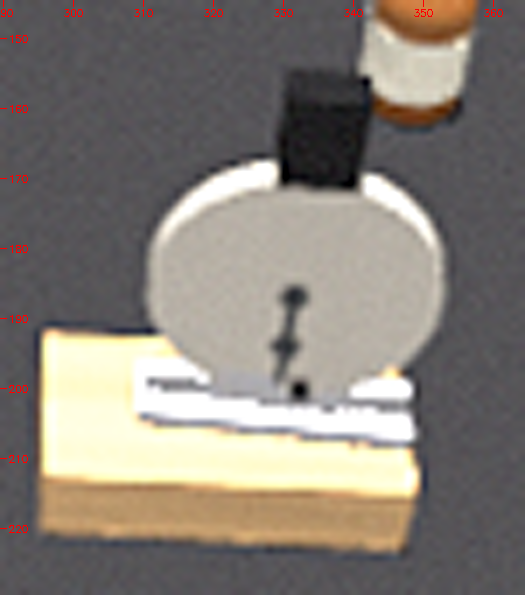

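View pics/t7.png

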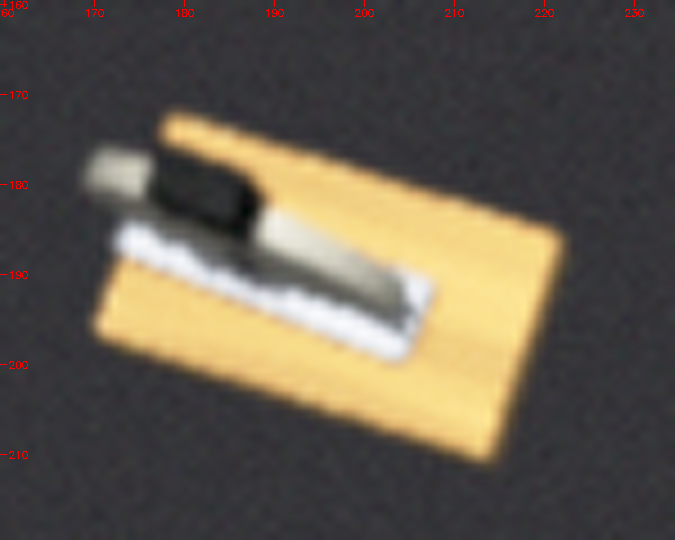

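Emit:
{"method": "arm_command", "body": {"rows": [0.2, -610, -105, 92, -0.02, 0.49, 0.015, 0.2, -610, -105, 92, -0.02, 0.49, 0.015, 0.2, -610, -105, 92, -0.02, 0.49, 0.015, 0.2, -610, -105, 92, -0.02, 0.49, 0.015, 0.2, -610, -105, 92, -0.02, 0.49, 0.015, 0.2, -610, -105, 92, -0.02, 0.49, 0.015, 0.2, -610, -105, 92, -0.02, 0.49, 0.015, 0.2, -610, -105, 92, -0.02, 0.49, 0.015, 0.2, -610, -105, 92, -0.02, 0.49, 0.015, 0.2, -610, -105, 92, -0.02, 0.49, 0.015]}}

```text
time_s: 11.1
tcp_pos: [570.4, 319.0, 295.5]
orientation: [[-0.319, 0.001, 0.948], [-0.948, 0.0, -0.319], [-0.0, -1.0, 0.001]]
force: [0.3, 0.3, 0.4]
grip_width: 70.3
```

Run:
```python
from h import *
d=cam("wrist");cv2.imwrite("pics/w6.png",d["img"][:,:,::-1])
go(([573,320,300],tool(np.radians(-19))))
t=cam("top")
```

```text
t 11.15 tcp [569.  325.6 296.2] w 70.6 F [-3.9  2.9  1. ] q [0.34 0.55 0.85 0.   1.74 0.66]
shift [ 4.1 -3.8  5.6] rot [-0.0006  0.0133 -0.0037]
```

View pics/w6.png

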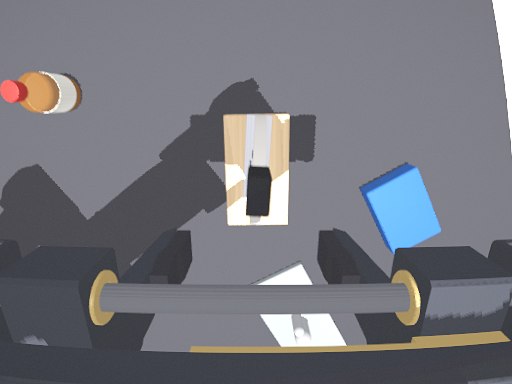

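Run:
```python
from h import *
d=cam("wrist");crop(d,210,105,95,135,5,"pics/w7.png")
go(([573,320,300],tool(np.radians(-19))))
```

```text
t 11.25 tcp [570.1 319.6 294.9] w 70.5 F [ 0.3 -1.3 -0.1] q [ 0.33  0.55  0.86 -0.    1.74  0.65]
shift [-1.3 -5.1  2.6] rot [-0.0009  0.0116 -0.0006]
```

View pics/w7.png

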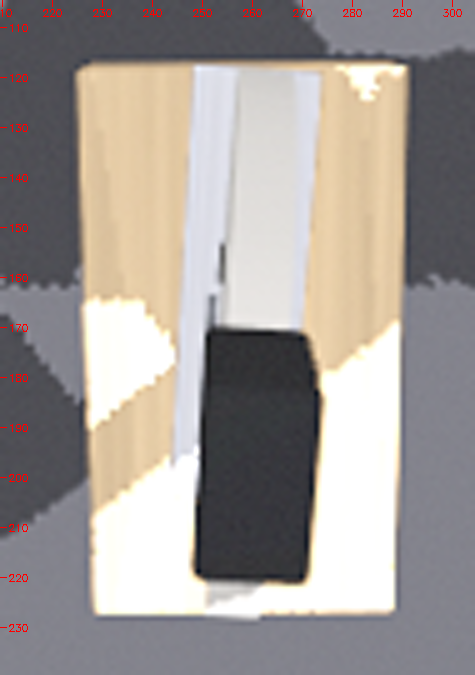

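Run:
```python
from h import *
np.set_printoptions(precision=1,suppress=True)
d=cam("wrist")
P=[onz(d,p,221) for p in [(250.3,182),(273.8,184),(271,220.5),(248.7,219.5)]]
for p in P: print(p)
print("c",np.mean(P,0))
h=lambda a,b:np.degrees(np.arctan2((a-b)[1],(a-b)[0]))-90
print(h(P[0],P[3]),h(P[1],P[2]))
a,b=onz(d,(248,118.5),48),onz(d,(244.5,197),48);print("soleL",a,b,h(a,b))
c,e=onz(d,(273.5,119.5),48),onz(d,(270,168),48);print("soleR",c,e,h(c,e), "width",np.linalg.norm(a-c))
q,w=onz(d,(226,118),38),onz(d,(229,227),38);print("off",h(q,w),h(onz(d,(291,118),38),onz(d,(289,227),38)))
```

```text
[572.4 337.3 221. ]
[589.3 330.  221. ]
[578.1 301.4 221. ]
[561.1 308.  221. ]
c [575.2 319.2 221. ]
-20.99246471867275 -21.539824556866463
soleL [580.9 379.   48. ] [541.5 278.1  48. ] -21.348514824715565
soleR [612.5 367.2  48. ] [588.4 306.5  48. ] -21.65130107364473 width 33.6473317081181
off -18.30064534302737 -17.495037983033754
```

```bash
cat >> h.py <<'E'
def gframe(ang,lean): # gauge axes in world
    T=tool(ang,lean); z=-T[:,1]; x=T[:,2]; return np.stack([x,np.cross(z,x),z],1)
E
python3 - <<'E'
from h import *
np.set_printoptions(precision=1,suppress=True)
s=cam("scene");crop(s,312,175,45,35,14,"pics/s8.png")
G=gframe(np.radians(-21.4),0);o=np.array([574.8,318,38])
f=lambda a,rr:o+G@np.array([7,rr*np.sin(a),76-rr*np.cos(a)])
print("pivot",proj(s,o+G@[7,0,76]))
for a in [0,.15,.2,.25,.3,.35,.4]: print(a,proj(s,[f(a,50),f(a,55.5)]).ravel())
go(([575,318.5,240],tool(np.radians(-21.4))),([575,318.5,181],tool(np.radians(-21.4))))
E
```

```text
pivot [[330.7 186.1]]
0 [328.4 198.4 328.1 199.7]
0.15 [330.9 198.5 330.9 199.8]
0.2 [331.7 198.4 331.8 199.8]
0.25 [332.5 198.4 332.7 199.7]
0.3 [333.3 198.3 333.6 199.6]
0.35 [334.2 198.2 334.5 199.5]
0.4 [335.  198.  335.5 199.3]
t 11.35 tcp [570.8 316.6 294.8] w 70.4 F [ 0.6 -0.6  0. ] q [ 0.3  0.6  0.9 -0.   1.7  0.7]
shift [-3.1 54.8  3.4] rot [-0.  0.  0.]
shift [ -3.2 113.8   3.4] rot [-0.  0.  0.]
```

View pics/s8.png

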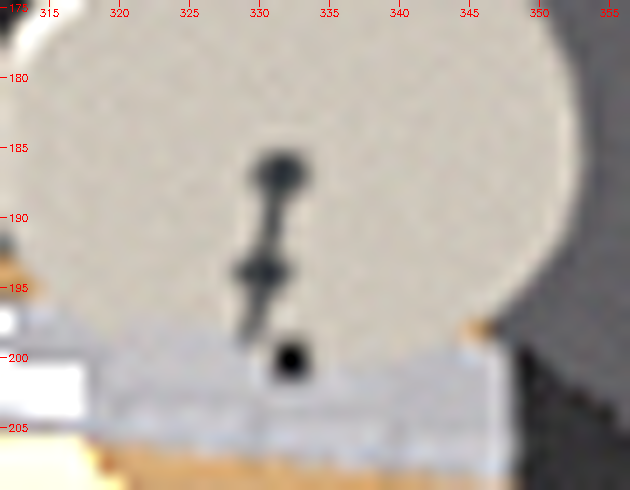

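Emit:
{"method": "arm_command", "body": {"rows": [0.4, -3, 40, 3.5, 0, 0, 0, 0.4, -3, 70, 3.5, 0, 0, 0, 0.4, -3, 95, 3.5, 0, 0, 0, 0.4, -3, 113, 3.5, 0, 0, 0, 0.4, -3, 113, 3.5, 0, 0, 0, 0.4, -3, 113, 3.5, 0, 0, 0]}}

```text
time_s: 12.1
tcp_pos: [575.6, 317.5, 182.8]
orientation: [[-0.32, 0.001, 0.948], [-0.948, -0.0, -0.32], [-0.0, -1.0, 0.001]]
force: [-0.8, 0.1, 0.0]
grip_width: 52.6
```

Run:
```python
from h import *
s=cam("scene");crop(s,290,120,80,90,6,"pics/s9.png")
go(([575,318.5,181],tool(np.radians(-21.4))))
```

```text
t 12.15 tcp [575.6 317.7 183. ] w 53.2 F [-0.2  0.   0.1] q [ 0.32  0.61  1.06 -0.    1.47  0.65]
shift [-0.5  2.  -0.8] rot [-0.0018  0.0485 -0.0007]
```

View pics/s9.png

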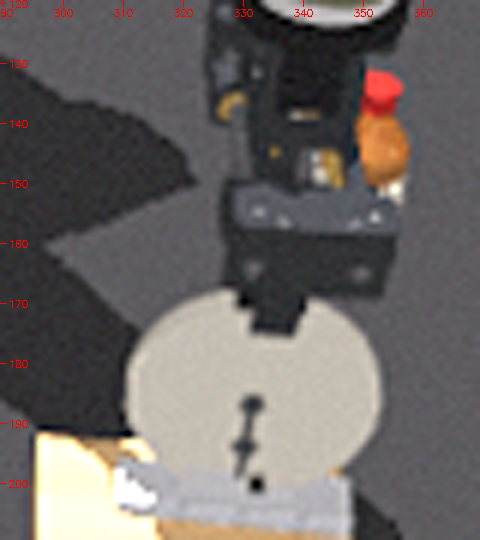

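Emit:
{"method": "arm_command", "body": {"rows": [0.4, -0.5, 1.5, -0.6, 0, 0.048, 0, 0.4, -0.5, 1.5, -0.6, 0, 0.048, 0, 1, -0.5, 1.5, -0.6, 0, 0.048, 0, 1, -0.5, 1.5, -0.6, 0, 0.048, 0, 1, -0.5, 1.5, -0.6, 0, 0.048, 0, 1, -0.5, 1.5, -0.6, 0, 0.048, 0, 1, -0.5, 1.5, -0.6, 0, 0.048, 0], "force": 45}}

```text
time_s: 13.02
tcp_pos: [575.2, 318.4, 181.5]
orientation: [[-0.364, 0.002, 0.931], [-0.931, 0.0, -0.364], [-0.001, -1.0, 0.002]]
force: [-0.1, 0.4, -1.5]
grip_width: 19.2
```

Run:
```python
from h import *
s=cam("scene");crop(s,290,120,80,90,6,"pics/s10.png")
go(([575,318,281],tool(np.radians(-21.4))))
```

```text
t 13.07 tcp [575.2 318.4 181.4] w 19.7 F [-0.1  0.4  0.2] q [ 0.33  0.61  1.06 -0.    1.47  0.7 ]
shift [  0.4 -99.6   0.2] rot [-0.0017  0.0006 -0.0007]
```

Emit:
{"method": "arm_command", "body": {"rows": [1, 0, -10, 0, 0, 0, 0, 1, 0, -35, 0, 0, 0, 0, 1, 0, -65, 0, 0, 0, 0, 1, 0, -90, 0, 0, 0, 0, 1, 0, -100, 0, 0, 0, 0, 1, 0, -100, 0, 0, 0, 0, 1, 0, -100, 0, 0, 0, 0]}}

```text
time_s: 13.95
tcp_pos: [574.7, 318.3, 280.1]
orientation: [[-0.364, -0.0, 0.931], [-0.931, -0.001, -0.364], [0.001, -1.0, -0.0]]
force: [-0.2, -1.0, -3.4]
grip_width: 20.1
```

Run:
```python
from h import *
go(([553,10,281],tool(0)))
```

```text
t 13.95 tcp [574.7 318.3 280.1] w 20.1 F [-0.2 -1.  -3.4] q [ 0.33  0.56  0.88 -0.    1.71  0.7 ]
shift [295.   -0.6  92.1] rot [ 3.00e-04 -3.73e-01  8.00e-04]
```

Emit:
{"method": "arm_command", "body": {"rows": [1, 20, 0, 6, 0, -0.03, 0, 1, 65, 0, 20, 0, -0.08, 0, 1, 115, 0, 36, 0, -0.15, 0, 1, 165, 0, 52, 0, -0.21, 0, 1, 215, 0, 67, 0, -0.27, 0, 1, 260, 0, 81, 0, -0.33, 0, 1, 285, 0, 89, 0, -0.36, 0, 1, 295, 0, 92, 0, -0.373, 0, 1, 295, 0, 92, 0, -0.373, 0, 1, 295, 0, 92, 0, -0.373, 0]}}

```text
time_s: 15.2
tcp_pos: [552.9, 11.1, 280.2]
orientation: [[0.001, -0.001, 1.0], [-1.0, -0.0, 0.001], [0.0, -1.0, -0.001]]
force: [-0.2, -0.3, -2.9]
grip_width: 19.4
```

Run:
```python
from h import *
s=cam("scene");crop(s,180,90,90,160,4.5,"pics/s11.png");crop(s,195,150,55,50,12,"pics/s12.png")
n=lambda a:np.array([0,np.sin(a),np.cos(a)])
a=.18
C=np.array([553,7.5,46])
go((C+(157.4+40)*n(a),tool(0,a)))
```

```text
t 15.25 tcp [552.9  11.1 280.2] w 19.7 F [ 0.5 -0.8 -2.9] q [-0.19  0.36  1.21 -0.    1.57 -0.19]
shift [-31.7  40.    0.2] rot [ 0.0005  0.0011 -0.1796]
```

View pics/s11.png

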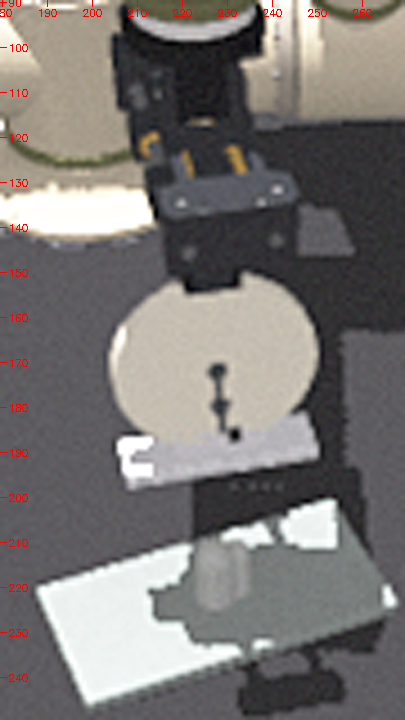

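View pics/s12.png

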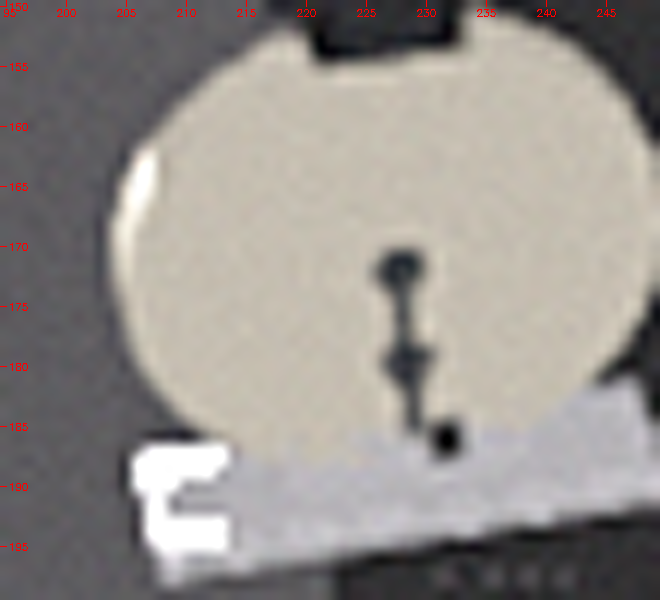

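Run:
```python
from h import *
s=cam("scene")
P=np.array([552.9,11.1,280.2]);G=gframe(0,0);o=P-143.4*G[:,2]
pv=proj(s,o+G@[7,0,76])[0];print(pv)
for a in [0,.15,.2,.25,.3,.35]: print(a,np.round(proj(s,[o+G@[7,R_*np.sin(a),76-R_*np.cos(a)] for R_ in(50,55.5)])-pv,2).ravel())
```

```text
[226.8253961  171.17344381]
0 [ 0.7  13.93  0.77 15.41]
0.15 [ 3.34 13.36  3.7  14.77]
0.2 [ 4.21 13.1   4.66 14.49]
0.25 [ 5.07 12.81  5.6  14.17]
0.3 [ 5.91 12.5   6.54 13.82]
0.35 [ 6.74 12.15  7.46 13.44]
```

Emit:
{"method": "arm_command", "body": {"rows": [1, -7, 10, 0, 0, 0, -0.04, 1, -14, 20, 0, 0, 0, -0.08, 1, -21, 30, 0, 0, 0, -0.12, 1, -28, 39, 0, 0, 0, -0.16, 1, -28, 39, 0, 0, 0, -0.16, 1, -28, 39, 0, 0, 0, -0.16, 1, -28, 39, 0, 0, 0, -0.16, 1, -28, 39, 0, 0, 0, -0.16, 1, -28, 39, 0, 0, 0, -0.16, 1, -28, 39, 0, 0, 0, -0.16]}}

```text
time_s: 16.55
tcp_pos: [552.9, 38.9, 241.3]
orientation: [[0.001, -0.0, 1.0], [-0.987, -0.16, 0.001], [0.16, -0.987, -0.0]]
force: [0.5, -0.8, -3.0]
grip_width: 19.6
```

Run:
```python
from h import *
s=cam("scene");crop(s,205,160,50,60,10,"pics/s13.png")
n=lambda a:np.array([0,np.sin(a),np.cos(a)])
a=.16
C=np.array([553,7.5,46])
go((C+(157.4+10)*n(a),tool(0,a)))
print(r.sense()["orientation"])
```

```text
t 16.6 tcp [552.9  39.  241.3] w 19.4 F [ 0.6  0.1 -2.7] q [-0.07  0.4   1.27 -0.16  1.46 -0.05]
shift [-0.1 30.4  0.2] rot [0.0003 0.0011 0.0005]
[[ 1.10477737e-03 -2.71953847e-04  9.99999353e-01]
 [-9.87140829e-01 -1.59849578e-01  1.04709982e-03]
 [ 1.59849189e-01 -9.87141347e-01 -4.45054941e-04]]
```

View pics/s13.png

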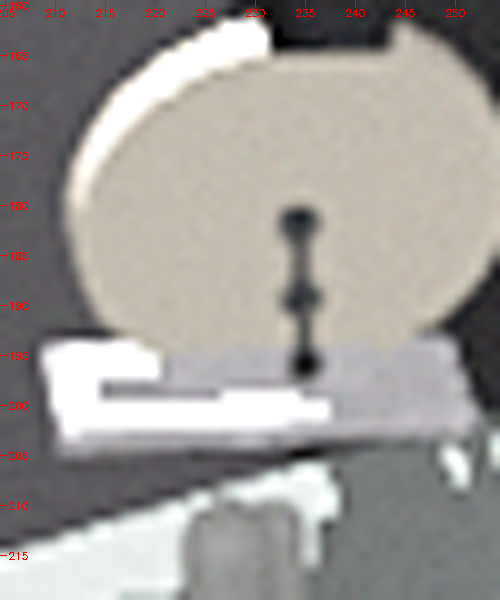

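Emit:
{"method": "arm_command", "body": {"rows": [1, 0, 10, 0, 0, 0, 0, 1, 0, 20, 0, 0, 0, 0, 1, 0, 28, 0, 0, 0, 0, 1, 0, 33, 0, 0, 0, 0, 1, 0, 34, 0, 0, 0, 0, 1, 0, 34, 0, 0, 0, 0]}}

```text
time_s: 17.35
tcp_pos: [552.9, 33.6, 207.9]
orientation: [[0.001, 0.0, 1.0], [-0.987, -0.16, 0.001], [0.16, -0.987, -0.0]]
force: [0.6, -0.2, -3.2]
grip_width: 19.3
```

Run:
```python
from h import *
s=cam("scene");crop(s,195,160,70,70,8,"pics/s14.png")
n=lambda a:np.array([0,np.sin(a),np.cos(a)])
a=.16
C=np.array([553,7.5,46])
go((C+(157.4)*n(a),tool(0,a)))
```

```text
t 17.4 tcp [553.   33.6 208. ] w 19.4 F [ 0.1 -0.8 -2. ] q [-0.08  0.42  1.33 -0.16  1.38 -0.05]
shift [-0.1  6.7  0. ] rot [-0.0003  0.0011  0.0006]
```

View pics/s14.png

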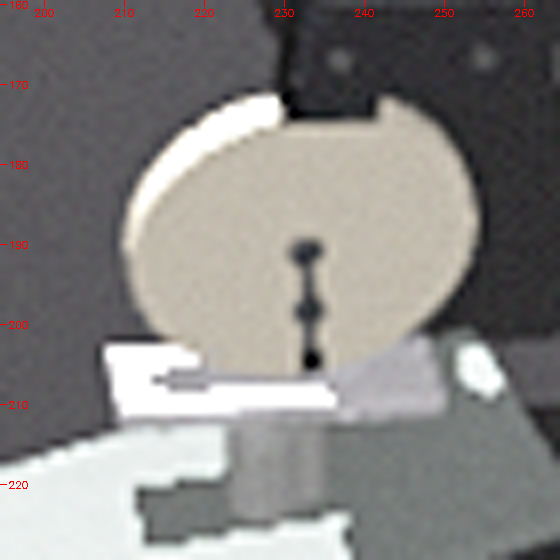

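Emit:
{"method": "arm_command", "body": {"rows": [1, 0, 2, 0, 0, 0, 0, 1, 0, 4, 0, 0, 0, 0, 1, 0, 5, 0, 0, 0, 0, 1, 0, 5, 0, 0, 0, 0, 1, 0, 5, 0, 0, 0, 0]}}

```text
time_s: 18.02
tcp_pos: [553.0, 32.8, 203.1]
orientation: [[0.001, 0.0, 1.0], [-0.987, -0.16, 0.001], [0.16, -0.987, 0.0]]
force: [0.6, -0.9, -2.4]
grip_width: 19.6
```

Emit:
{"method": "arm_command", "body": {"rows": [1, 0, 1, 0, 0, 0, 0, 1, 0, 1.5, 0, 0, 0, 0, 1, 0, 1.5, 0, 0, 0, 0]}}

```text
time_s: 18.4
tcp_pos: [553.0, 32.5, 201.6]
orientation: [[0.001, 0.0, 1.0], [-0.987, -0.16, 0.001], [0.16, -0.987, 0.0]]
force: [-0.5, -0.2, -2.2]
grip_width: 19.8
```

Emit:
{"method": "arm_command", "body": {"rows": [1, 0, 0.5, 0, 0, 0, 0, 1, 0, 1, 0, 0, 0, 0, 1, 0, 1, 0, 0, 0, 0]}}

```text
time_s: 18.77
tcp_pos: [553.1, 32.4, 201.0]
orientation: [[0.001, 0.001, 1.0], [-0.987, -0.16, 0.001], [0.16, -0.987, 0.001]]
force: [-0.5, 0.5, 1.6]
grip_width: 19.7
```

Emit:
{"method": "arm_command", "body": {"rows": [1, 0, 0.3, 0, 0, 0, 0, 1, 0, 0.3, 0, 0, 0, 0, 1, 0, 0.3, 0, 0, 0, 0, 1, 0, 0.3, 0, 0, 0, 0, 1, 0, 0.3, 0, 0, 0, 0, 1, 0, 0.3, 0, 0, 0, 0, 1, 0, 0.3, 0, 0, 0, 0]}}

```text
time_s: 19.65
tcp_pos: [553.2, 32.4, 200.9]
orientation: [[0.001, 0.002, 1.0], [-0.987, -0.16, 0.001], [0.16, -0.987, 0.001]]
force: [-0.6, 2.7, 5.9]
grip_width: 19.7
```

Run:
```python
from h import *
for i in range(4):
    s=cam("scene");print(np.round(r.sense()["force"],1))
crop(s,205,168,50,50,12,"pics/s15.png")
w=cam("wrist");cv2.imwrite("pics/w15.png",w["img"][:,:,::-1])
t=cam("top");crop(t,230,160,170,100,4.5,"pics/t15.png")
go()
```

```text
[-1.2  1.7  5.6]
[-1.5  1.2  5.4]
[-0.8  2.4  4.6]
[-0.7  1.6  5.3]
t 19.95 tcp [553.2  32.4 200.9] w 19.4 F [-0.2  1.4  5.6] q [-0.08  0.43  1.35 -0.16  1.36 -0.05]
```

View pics/s15.png

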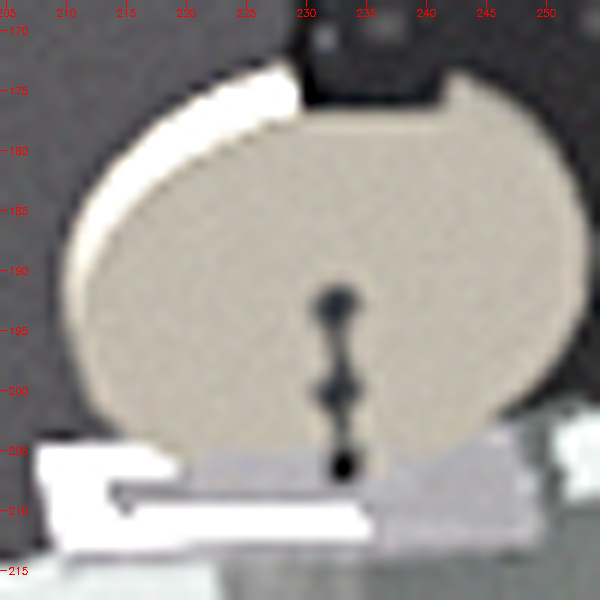

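View pics/w15.png

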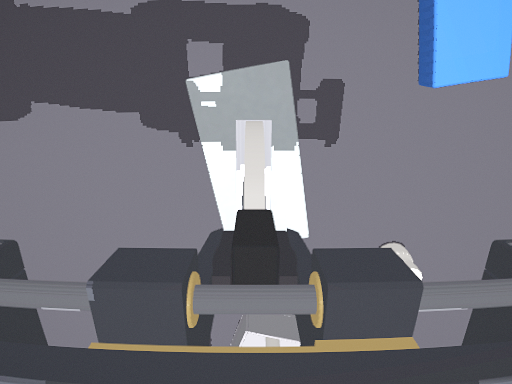

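View pics/t15.png

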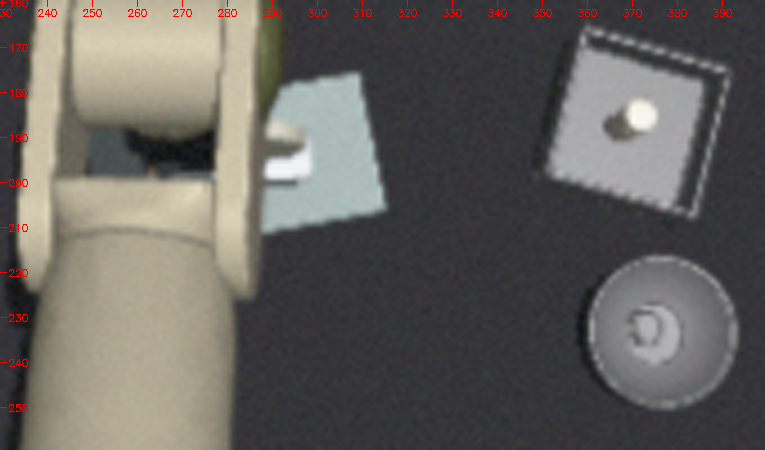

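Run:
```python
from h import *
go(); r.close_job(); go()
```

```text
t 19.95 tcp [553.2  32.4 200.9] w 19.4 F [-0.2  1.4  5.6] q [-0.08  0.43  1.35 -0.16  1.36 -0.05]
the job is handed in; nothing more can be done
the job is handed in; nothing more can be done
```

I handed the job in at 19.95 s, with the arm still gripping the gauge steadily on the stud and the pointer on the mark. Nothing in the last checks failed, but no verdict is reported.

- **Strays:** the vial stands inside the square box and the stopper sits in the round dish. Both were let go, and the top view confirms it.
- **Gauge position:** I lifted the gauge by its grip at 45 N and leaned it about 0.16 rad towards its +y. I then lowered it onto the crown in small steps. From the arm's pose, the middle of the sole is about 3 mm from the crown's top.
- **Contact force:** the tool's vertical force rose from about -3 N hanging to about +5.5 N. That puts roughly 8 N on the stud, well under the 40 N limit, and the reading was steady.
- **Pointer:** in the last scene image the pivot (232.6, 192.9), the pointer's bead (232.8, 200) and the mark (233.0, 206.3) lie on one line within about 0.2 px. That is less than 1 mm.
- **Mark angle:** my two early image readings disagreed slightly, at about 0.18 and 0.155 rad. I used 0.16 rad and checked the alignment in the images both in the air and on the stud.
- **Bottle, pot and slide case:** I never moved the arm against them, but I did not measure their positions again at the end.

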